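# Fit the lamp stems to a luminaire profile

## Robot

A 6-joint arm with a two-finger parallel gripper is mounted at the origin on the work surface. World frame = base frame: x ahead of the robot, y to its left, z up, the work surface at z = 0. Lengths are in m, angles in degrees, forces in N, time in s.
With the tool pointing down it reaches from about 0.325 to 0.875 m from the base axis. Payload 4.4 kg.
Tool frame: the origin (TCP) lies at the very end of the fingers, on their centre line; the grasp point (between the pads) lies 19 mm behind it; z points along the fingers, y is the line along which they close (so a half turn about z gives the same grasp; the last joint's range is limited). The gripper opens to 85 mm and grips with 20 to 120 N. Pads are 22 mm wide; open, the fingers measure 114 mm over their backs; the gripper's body (76 mm by 85 mm) begins 54 mm behind the grasp point. The pads swing forward as they close: fully open they stand 13 mm farther back than shut.
Start: joints at [61.908, 11.837, 88.321, -0, 79.842, -8.623], TCP at [0.192, 0.542, 0.231] pointing down, gripper open.
Joint ranges: [-156.59, 156.59], [-49.26, 127.26], [12.9, 141.05], [-63.56, 243.56], [4.71, 150.69], [-161.64, 161.64]. Speed limits (degrees/s): [159.86, 159.86, 180, 180, 180, 180].

## Interface

Orientations are given as [roll, pitch, yaw] about the fixed x, y, z axes, in that order (R = Rz(yaw) Ry(pitch) Rx(roll)).
In Python, from station import arm gives the robot as it stands. The module is installed in compiled form; this text tells all that it offers.
- The arm moves only by the tool drive_tool, never from a script. Its argument "commands" is one flat list of numbers, 7 for each row, row after row: the shift along the tool's x, y, z as a fraction of full scale, then the turn, a rotation vector about the tool's x, y, z as a fraction of full scale, then the gripper's target within -1 to 1 (fully open at 1, half-way at 0, shut at -1). A call has 1 to 20 rows; each row is the pose to reach, as a shift and turn from the pose commanded when the call began, along the tool's axes at that moment, turning the shorter way round; what a row does not reach only later rows make up. Full scale, the value 1, is 250 mm for a shift and 360 degrees for a turn. A row lasts 1/8 s, in which the tool goes at most 62.5 mm and 10.7 degrees, less where a joint would pass 70% of its speed; a pose out of reach is approached as far as the arm can. A call with a number of a shift or a turn outside -1 to 1 is refused whole. A call with a gripper value outside its range is refused whole. The fingers move at their own pace and stop on an object; "squeeze" is the grip in N (left out, the last holds). Time passes only in rows, so rows that repeat a pose let the fingers close. It gives the time, the measured TCP pose, the force, the opening and the grip force at its end, in the units of the state.
- arm.state(): the state, without advancing time (a new reading comes with each control period).
- arm.read_camera(name): name is "scene" or "top"; returns the picture (480x640x3 uint8, red, green, blue); there is no depth.
- arm.camera_model(name): a dict with "camera_matrix" (3x3 intrinsics, pixels), "origin" and "rotation" of the camera in the world. Camera axes: x right, y down, z forward; pixel columns grow to the right and rows downward; lengths in m; the calibration is good to about 2 mm. A picture is of the moment at which its call begins. camera_model takes no time and is no camera call.
- arm.hand_in(): hands the job in; it is judged then, once.
The state is a dict: "time_s": time; "joints": joint angles; "dq": joint speeds; "tau": joint torques, N m; "eef_pos": TCP position; "eef_rot": TCP orientation; "ft_force": force on the tool from outside, world axes, zero at the start; "wrist_torque": the same for the moment, N m; "opening": finger opening in m; "gripper_force": force on a finger pad.
Only numpy, scipy, OpenCV 4.12 (cv2) and the standard library are available. Lean on these libraries where they do the work, as an engineer would, in place of code of your own. Each camera call takes 0.05 s, during which the arm holds its last target. There are 200 camera calls.

## Task

Lift the orange retaining bar out of the rack's two brackets and lay it flat in the grey tray beside the rack. Then take every lamp stem that stands in the rack and press it, upright, firmly down on a white spigot of the aluminium profile until it is fully home and stays there by itself: one per spigot, any spigot will do. Only when all stems are fitted, put the bar back down in both brackets; leave the other things on the bench where they are.

Things in the scene. Friction and masses are not known exactly. Their poses are not given: they have to be found in the camera images.
- rack: Blue steel transport rack fixed on the bench, 70 x 290 mm, long along its own y, origin at the bench under its centre. Floor 10 mm above the bench, low 20 mm side lips (inner faces 31 mm either side of the row). Two posts, at y = +135 and -135 mm, 50 mm wide in x, 12 mm thick in y, each end in an upward-open U slot 26 mm wide in x with its bottom at 113 mm and its top at 137 mm. Up to four stems stand on the floor in one row along y, about 55 mm apart.
- bracket_a (a point): Middle of the slot bottom of the bracket at the rack's +y end, 113 mm above the bench; axes as the rack's.
- bracket_b (a point): Middle of the slot bottom of the bracket at the rack's -y end, 113 mm above the bench; axes as the rack's.
- bar: Orange retaining bar, 18 (x) x 310 (y) x 16 (z) mm, 180 g, with an upright black grip tab on its middle, 14 thick in x, 50 long in y, rising from 16 to 85 mm above the underside. Origin at the middle of the underside, z up. It starts lying in both brackets, just over the tops of the stems (3 mm clear, not resting on them), and can go back either way round.
- bar_end_a (a point): Point on the bar's underside 135 mm from its middle towards its +y end (lies over a bracket when the bar is home).
- bar_end_b (a point): Point on the bar's underside 135 mm from its middle towards its -y end.
- bar_tray: Grey shallow tray for the bar, fixed on the robot's side of the rack, roughly parallel to it, 64 (x) x 350 (y) x 14 (z) mm outside, 3 mm walls, floor top about 3 mm above the bench. Origin at the bench under its centre.
- profile: Aluminium luminaire profile, 64 (x) x 260 (y) x 40 (z) mm, 0.95 kg, loose on the bench and able to slide, origin at the bench under its centre. Four white tapered spigots stand on its top in a row along y, 60 mm apart, 44 mm tall: radius 13 mm at the foot, 11.9 mm at 32 mm up, domed above.
- spigot1 (a point): Foot centre of spigot 1, on the profile's top face (40 mm above the bench), at y = -90 mm of the profile; z up.
- spigot2 (a point): Foot centre of spigot 2, on the profile's top face (40 mm above the bench), at y = -30 mm of the profile; z up.
- spigot3 (a point): Foot centre of spigot 3, on the profile's top face (40 mm above the bench), at y = 30 mm of the profile; z up.
- spigot4 (a point): Foot centre of spigot 4, on the profile's top face (40 mm above the bench), at y = 90 mm of the profile; z up.
- stem1: Lamp stem: upright aluminium tube, 34 mm across, 100 mm tall, 80 g, grey collar at the foot, white plug on top. Origin at the foot's centre, z up. Matching tapered socket in the foot, 12.8 mm in radius at the mouth, 48 mm deep. Set lightly on a spigot, the foot stays 3 to 5 mm above the profile; a firm push down of 15 to 20 N drives it home (gap about 1 mm), where friction holds it. May be absent (3 or 4 are there).
- stem2: Lamp stem: upright aluminium tube, 34 mm across, 100 mm tall, 80 g, grey collar at the foot, white plug on top. Origin at the foot's centre, z up. Matching tapered socket in the foot, 12.8 mm in radius at the mouth, 48 mm deep. Set lightly on a spigot, the foot stays 3 to 5 mm above the profile; a firm push down of 15 to 20 N drives it home (gap about 1 mm), where friction holds it. May be absent (3 or 4 are there).
- stem3: Lamp stem: upright aluminium tube, 34 mm across, 100 mm tall, 80 g, grey collar at the foot, white plug on top. Origin at the foot's centre, z up. Matching tapered socket in the foot, 12.8 mm in radius at the mouth, 48 mm deep. Set lightly on a spigot, the foot stays 3 to 5 mm above the profile; a firm push down of 15 to 20 N drives it home (gap about 1 mm), where friction holds it. May be absent (3 or 4 are there).
- stem4: Lamp stem: upright aluminium tube, 34 mm across, 100 mm tall, 80 g, grey collar at the foot, white plug on top. Origin at the foot's centre, z up. Matching tapered socket in the foot, 12.8 mm in radius at the mouth, 48 mm deep. Set lightly on a spigot, the foot stays 3 to 5 mm above the profile; a firm push down of 15 to 20 N drives it home (gap about 1 mm), where friction holds it. May be absent (3 or 4 are there).
- screwdriver: Bystander: a screwdriver with orange handle, 170 mm, lying in front of the profile; leave it; origin under its middle.
- cap_box1: Bystander: a white plastic box with lid, 64 mm square, 46 mm tall; leave it; origin under its middle.
- cap_box2: Bystander: a white plastic box with lid, 64 mm square, 46 mm tall; leave it; origin under its middle.
- punch: Bystander: a yellow-handled punch, about 125 mm, lying behind the rack; leave it; origin under its middle.
- screw_dish: Bystander: a glass dish of screws, 90 mm across; leave it; origin under its middle.
- carton: Bystander: an open cardboard carton, 120 x 200 x 90 mm; leave it; origin under its middle.
- drill: Bystander: a cordless drill lying on its side; leave it; origin under its middle.

How it is judged (in metres and radians):
On the way, in this order (a step that is already met when the one before it is completed fails the run):
1. the retaining bar lies in the grey tray, let go (x of bar in the frame of bar_tray between -0.024 and 0.024 m and y of bar in the frame of bar_tray between -0.03 and 0.03 m and z of bar in the frame of bar_tray between -0.002 and 0.008 m and angle between the y axis of bar and the y axis of bar_tray, either way round below 0.15 rad and angle between bar's own z axis and vertical below 0.1 rad and linear speed of bar below 0.02 m/s and contact force between the fingers and bar below 0.1 N), for 0.2 s.
2. every stem present is pressed home on a spigot and let go (((horizontal distance between stem1 and spigot1 below 0.004 m and z of stem1 in the frame of spigot1 below 0.0025 m) or (horizontal distance between stem1 and spigot2 below 0.004 m and z of stem1 in the frame of spigot2 below 0.0025 m) or (horizontal distance between stem1 and spigot3 below 0.004 m and z of stem1 in the frame of spigot3 below 0.0025 m) or (horizontal distance between stem1 and spigot4 below 0.004 m and z of stem1 in the frame of spigot4 below 0.0025 m)) and angle between each of stem1, stem2, stem3, stem4's own z axis and vertical below 0.08 rad and ((horizontal distance between stem2 and spigot1 below 0.004 m and z of stem2 in the frame of spigot1 below 0.0025 m) or (horizontal distance between stem2 and spigot2 below 0.004 m and z of stem2 in the frame of spigot2 below 0.0025 m) or (horizontal distance between stem2 and spigot3 below 0.004 m and z of stem2 in the frame of spigot3 below 0.0025 m) or (horizontal distance between stem2 and spigot4 below 0.004 m and z of stem2 in the frame of spigot4 below 0.0025 m)) and ((horizontal distance between stem3 and spigot1 below 0.004 m and z of stem3 in the frame of spigot1 below 0.0025 m) or (horizontal distance between stem3 and spigot2 below 0.004 m and z of stem3 in the frame of spigot2 below 0.0025 m) or (horizontal distance between stem3 and spigot3 below 0.004 m and z of stem3 in the frame of spigot3 below 0.0025 m) or (horizontal distance between stem3 and spigot4 below 0.004 m and z of stem3 in the frame of spigot4 below 0.0025 m)) and ((horizontal distance between stem4 and spigot1 below 0.004 m and z of stem4 in the frame of spigot1 below 0.0025 m) or (horizontal distance between stem4 and spigot2 below 0.004 m and z of stem4 in the frame of spigot2 below 0.0025 m) or (horizontal distance between stem4 and spigot3 below 0.004 m and z of stem4 in the frame of spigot3 below 0.0025 m) or (horizontal distance between stem4 and spigot4 below 0.004 m and z of stem4 in the frame of spigot4 below 0.0025 m)) and contact force between the fingers and stem1 below 0.1 N and contact force between the fingers and stem2 below 0.1 N and contact force between the fingers and stem3 below 0.1 N and contact force between the fingers and stem4 below 0.1 N), for 0.3 s.
3. the bar lies in both brackets again ((((z of bar_end_a in the frame of bracket_a between -0.005 and 0.005 m and x of bar_end_a in the frame of bracket_a between -0.008 and 0.008 m and distance between bar_end_a and bracket_a below 0.016 m) and (z of bar_end_b in the frame of bracket_b between -0.005 and 0.005 m and x of bar_end_b in the frame of bracket_b between -0.008 and 0.008 m and distance between bar_end_b and bracket_b below 0.016 m)) or ((z of bar_end_b in the frame of bracket_a between -0.005 and 0.005 m and x of bar_end_b in the frame of bracket_a between -0.008 and 0.008 m and distance between bar_end_b and bracket_a below 0.016 m) and (z of bar_end_a in the frame of bracket_b between -0.005 and 0.005 m and x of bar_end_a in the frame of bracket_b between -0.008 and 0.008 m and distance between bar_end_a and bracket_b below 0.016 m)))), for 0.2 s.
At the end, for the whole second after the job is handed in: Every stem present stands on a spigot of its own, within 4 mm of its axis, foot within 2.5 mm of the profile's top and less than about 4.5 degrees from upright; the bar lies in both brackets, each end point within 5 mm of the slot bottom in height, 8 mm across and 16 mm in all; all at rest (((horizontal distance between stem1 and spigot1 below 0.004 m and z of stem1 in the frame of spigot1 below 0.0025 m) or (horizontal distance between stem1 and spigot2 below 0.004 m and z of stem1 in the frame of spigot2 below 0.0025 m) or (horizontal distance between stem1 and spigot3 below 0.004 m and z of stem1 in the frame of spigot3 below 0.0025 m) or (horizontal distance between stem1 and spigot4 below 0.004 m and z of stem1 in the frame of spigot4 below 0.0025 m)) and angle between each of stem1, stem2, stem3, stem4's own z axis and vertical below 0.08 rad and ((horizontal distance between stem2 and spigot1 below 0.004 m and z of stem2 in the frame of spigot1 below 0.0025 m) or (horizontal distance between stem2 and spigot2 below 0.004 m and z of stem2 in the frame of spigot2 below 0.0025 m) or (horizontal distance between stem2 and spigot3 below 0.004 m and z of stem2 in the frame of spigot3 below 0.0025 m) or (horizontal distance between stem2 and spigot4 below 0.004 m and z of stem2 in the frame of spigot4 below 0.0025 m)) and ((horizontal distance between stem3 and spigot1 below 0.004 m and z of stem3 in the frame of spigot1 below 0.0025 m) or (horizontal distance between stem3 and spigot2 below 0.004 m and z of stem3 in the frame of spigot2 below 0.0025 m) or (horizontal distance between stem3 and spigot3 below 0.004 m and z of stem3 in the frame of spigot3 below 0.0025 m) or (horizontal distance between stem3 and spigot4 below 0.004 m and z of stem3 in the frame of spigot4 below 0.0025 m)) and ((horizontal distance between stem4 and spigot1 below 0.004 m and z of stem4 in the frame of spigot1 below 0.0025 m) or (horizontal distance between stem4 and spigot2 below 0.004 m and z of stem4 in the frame of spigot2 below 0.0025 m) or (horizontal distance between stem4 and spigot3 below 0.004 m and z of stem4 in the frame of spigot3 below 0.0025 m) or (horizontal distance between stem4 and spigot4 below 0.004 m and z of stem4 in the frame of spigot4 below 0.0025 m)) and (((z of bar_end_a in the frame of bracket_a between -0.005 and 0.005 m and x of bar_end_a in the frame of bracket_a between -0.008 and 0.008 m and distance between bar_end_a and bracket_a below 0.016 m) and (z of bar_end_b in the frame of bracket_b between -0.005 and 0.005 m and x of bar_end_b in the frame of bracket_b between -0.008 and 0.008 m and distance between bar_end_b and bracket_b below 0.016 m)) or ((z of bar_end_b in the frame of bracket_a between -0.005 and 0.005 m and x of bar_end_b in the frame of bracket_a between -0.008 and 0.008 m and distance between bar_end_b and bracket_a below 0.016 m) and (z of bar_end_a in the frame of bracket_b between -0.005 and 0.005 m and x of bar_end_a in the frame of bracket_b between -0.008 and 0.008 m and distance between bar_end_a and bracket_b below 0.016 m))) and linear speed of each of bar, profile, stem1, stem2, stem3, stem4 below 0.02 m/s); the robot touches nothing.
It fails at once if a bystander is pushed more than 40 mm from its place (distance of any of screwdriver, cap_box1, cap_box2, punch, screw_dish, carton, drill from where it was at the start of the episode above 0.04 m).
Of stem1, stem2, stem3, stem4 only 3 to 4 are there at a start; the rules pass over those that are not, and their reading is None.
At some moment in a run one of profile may be knocked a few centimetres aside while the robot is not near it.
It also fails if it takes over 210 s, if anything falls off the work surface, if the arm or the gripper's body presses on something with over 40 N, if the wrist force passes 120 N, or if a joint passes its speed limit or range.

## Working session

There is one attempt and no reset: what is moved stays moved. The work goes in short steps, Python scripts to look and compute and a tool call to move; the robot and the scene stay as the last step left them, time stands still between calls to the robot, and variables do not carry over. Pictures are saved under pics/ and viewed, at most 14 in all, crops included, and the job is handed in when it is done.

Besides the shell and the picture viewer there is one more tool, called as name(argument=value, ...) on one line, values as JSON. drive_tool: Moves the arm, as the interface text tells. Its arguments: {"type":"object","properties":{"commands":{"type":"array","items":{"type":"number"}},"squeeze":{"type":"number"}},"required":["commands"]}

```bash
mkdir -p pics
cat > h.py <<'E'
from station import arm
import numpy as np, cv2
def snap(cam,name=None):
    im=arm.read_camera(cam)
    if name: cv2.imwrite('pics/'+name+'.png',im[:,:,::-1])
    return im
def ray(cam,u,v,z):
    m=arm.camera_model(cam);K=np.array(m['camera_matrix']);R=np.array(m['rotation']);o=np.array(m['origin'])
    d=R@np.linalg.inv(K)@np.array([u,v,1.]);return o+d*(z-o[2])/d[2]
def proj(cam,p):
    m=arm.camera_model(cam);K=np.array(m['camera_matrix']);R=np.array(m['rotation']);o=np.array(m['origin'])
    q=K@(R.T@(np.array(p)-o));return q[:2]/q[2]
E
python3 - <<'E'
from h import *
for c in('scene','top'):
    snap(c,c+'0');m=arm.camera_model(c);print(c,m)
print(arm.state())
E
```

```text
scene {'camera_matrix': array([[480.22471402,   0.        , 316.87138762],
       [  0.        , 480.22471402, 235.23144091],
       [  0.        ,   0.        ,   1.        ]]), 'origin': array([ 1.52860017, -0.04560077,  0.93397804]), 'rotation': array([-131.14830147,    1.08554794,   86.09514076])}
top {'camera_matrix': array([[509.68390967,   0.        , 318.41074576],
       [  0.        , 509.68390967, 235.28546133],
       [  0.        ,   0.        ,   1.        ]]), 'origin': array([4.55044002e-01, 1.86548260e-04, 1.52306059e+00]), 'rotation': array([-1.74718252e+02,  1.00808025e-01, -9.04207300e+01])}
{'time_s': 0.1, 'joints': array([ 6.19098088e+01,  1.18816535e+01,  8.83977731e+01,  7.35886380e-04,
        7.98425841e+01, -8.62272356e+00]), 'dq': array([ 0.06990153, -0.05362173, -0.22790902, -0.10621261,  0.01172823,
       -0.05960995]), 'tau': array([-1.49187454e-03, -3.84099913e+01, -2.92545283e+01, -2.58516202e-04,
        4.97658169e-03, -2.40744009e-05]), 'eef_pos': array([0.19130328, 0.54150431, 0.23020963]), 'eef_rot': array([-1.79879477e+02, -1.90086314e-02,  1.60532382e+02]), 'ft_force': array([ 0.4712125 , -0.00114338,  0.46580749]), 'wrist_torque': array([0.00683809, 0.00178882, 0.0606236 ]), 'gripper_force': 0.0, 'opening': 0.08549729945182385}
```

View pics/scene0.png

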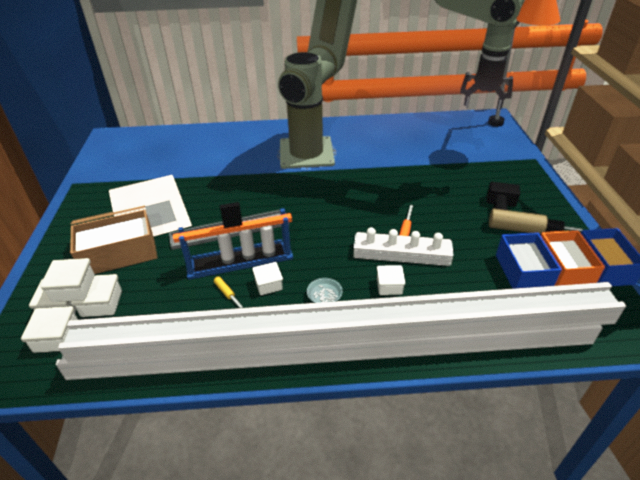

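View pics/top0.png

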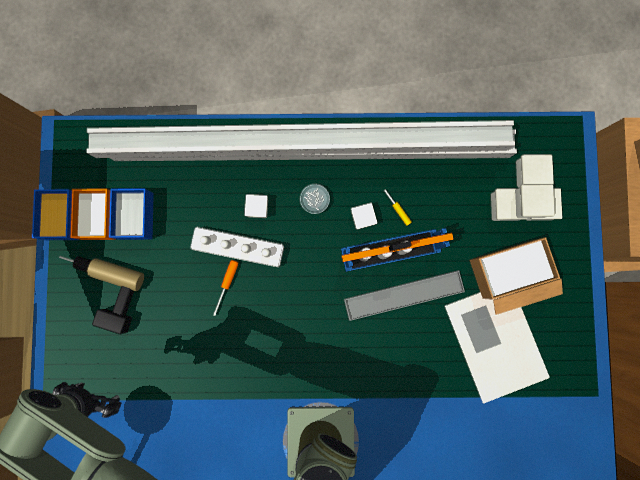

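```bash
cat > h.py <<'E'
from station import arm
import numpy as np, cv2
from scipy.spatial.transform import Rotation as Ro
def snap(cam,name=None):
    im=arm.read_camera(cam)
    if name: cv2.imwrite('pics/'+name+'.png',im[:,:,::-1])
    return im
def cm(cam):
    m=arm.camera_model(cam);return np.array(m['camera_matrix']),Ro.from_euler('xyz',m['rotation'],degrees=True).as_matrix(),np.array(m['origin'])
def ray(cam,u,v,z):
    K,R,o=cm(cam);d=R@np.linalg.inv(K)@np.array([u,v,1.]);return o+d*(z-o[2])/d[2]
def proj(cam,p):
    K,R,o=cm(cam);q=K@(R.T@(np.array(p)-o));return q[:2]/q[2]
def crop(im,x0,y0,x1,y1,s,name):
    cv2.imwrite('pics/'+name+'.png',cv2.resize(im[y0:y1,x0:x1,::-1],None,fx=s,fy=s,interpolation=cv2.INTER_CUBIC))
E
python3 - <<'E'
from h import *
t=cv2.imread('pics/top0.png')[:,:,::-1];s=cv2.imread('pics/scene0.png')[:,:,::-1]
a=cv2.resize(t[215:330,175:475,::-1],None,fx=2.6,fy=2.6,interpolation=3)
b=cv2.resize(s[195:285,160:460,::-1],None,fx=2.6,fy=2.6,interpolation=3)
cv2.imwrite('pics/c0.png',np.vstack([a,b]))
h=cv2.cvtColor(np.ascontiguousarray(t),cv2.COLOR_RGB2HSV)
def comp(m,z,lo):
    n,l,st,c=cv2.connectedComponentsWithStats(m.astype(np.uint8))
    for i in range(1,n):
        if st[i,4]>lo:
            (cx,cy),(w,hh),an=cv2.minAreaRect(np.argwhere(l==i)[:,::-1].astype(np.float32))
            bx=cv2.boxPoints(((cx,cy),(w,hh),an));W=[ray('top',*p,z)[:2] for p in bx]
            print(st[i],'ctr',ray('top',cx,cy,z).round(4),'edges',np.linalg.norm(W[1]-W[0]).round(3),np.linalg.norm(W[2]-W[1]).round(3),'yaw', [np.degrees(np.arctan2(*(W[k+1]-W[k])[::-1])).round(1) for k in (0,1)])
roi=np.zeros(t.shape[:2],bool);roi[215:330,175:475]=1
print('orange');comp(roi&(h[...,0]<18)&(h[...,1]>170)&(h[...,2]>120),.129,60)
print('grey tray');comp(roi&(h[...,1]<40)&(h[...,2]>70)&(h[...,2]<170),.01,300)
print('white');comp(roi&(h[...,1]<40)&(h[...,2]>190),.04,100)
E
```

```text
orange
[407 233  46  16 267] ctr [ 0.5678 -0.3026  0.129 ] edges 0.129 0.019 yaw [np.float64(-79.1), np.float64(-170.5)]
[342 246  48  13 172] ctr [ 0.5336 -0.1275  0.129 ] edges 0.133 0.019 yaw [np.float64(-79.1), np.float64(-169.8)]
[221 260  17  29 209] ctr [0.4789 0.2459 0.129 ] edges 0.078 0.023 yaw [np.float64(-21.4), np.float64(-112.1)]
grey tray
[ 344  271  121   50 2661] ctr [ 0.4162 -0.2492  0.01  ] edges 0.352 0.065 yaw [np.float64(-76.5), np.float64(-167.7)]
white
[353 215  24  14 255] ctr [ 0.6317 -0.1335  0.04  ] edges 0.067 0.038 yaw [np.float64(-90.4), np.float64(179.0)]
[ 191  227   92   40 1602] ctr [0.5612 0.2409 0.04  ] edges 0.066 0.265 yaw [np.float64(-10.6), np.float64(-101.9)]
[445 295  30  35 550] ctr [ 0.3619 -0.4172  0.04  ] edges 0.091 0.081 yaw [np.float64(-69.9), np.float64(-160.9)]
```

View pics/c0.png

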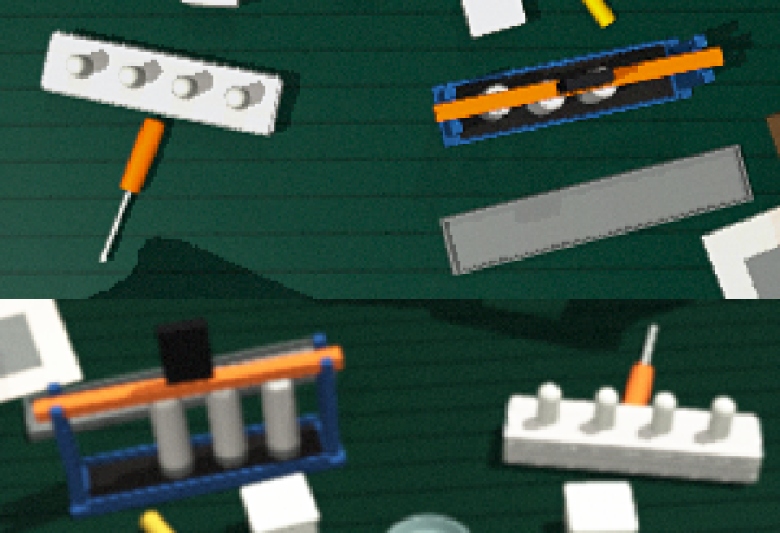

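```bash
cat >> h.py <<'E'
def to(x,y,z,yaw):
    s=arm.state();R=Ro.from_euler('xyz',s['eef_rot'],degrees=True);T=Ro.from_euler('xyz',[180,0,yaw],degrees=True)
    print('shift',(R.inv().apply(np.array([x,y,z])-s['eef_pos'])/.25).round(4),'turn',((R.inv()*T).as_rotvec(degrees=True)/360).round(4),'now',s['eef_pos'].round(4),s['eef_rot'].round(2),'t',s['time_s'])
E
python3 - <<'E'
from h import *
K=[(.5505,-.214,.26,100.9)]
for k in K: to(*k)
# checks: tab and bar ends in the scene view
s=cv2.imread('pics/scene0.png');h=cv2.cvtColor(s,cv2.COLOR_BGR2HSV)
for p in [(.521,-.062,.121),(.580,-.366,.121),(.5505,-.214,.198),(.5505,-.214,.129)]: print(proj('scene',p).round(1))
# spigot tops: bright discs
t=cv2.imread('pics/top0.png')
for p in [(-.09),(-.03),.03,.09]:
  th=np.radians(-11.5); print(proj('top',(.5612-np.sin(th)*p,.2409+np.cos(th)*p,.084)).round(1))
E
```

```text
shift [-2.3618 -2.3707 -0.115 ] turn [-3.000e-04  1.000e-04  1.656e-01] now [0.1913 0.5415 0.2302] [-1.7988e+02 -2.0000e-02  1.6053e+02] t 0.1
[291.  217.6]
[173.6 238.8]
[229.5 204.7]
[233.2 225.6]
[265.1 251.5]
[244.4 247.4]
[223.6 243.3]
[203.  239.3]
```

drive_tool(commands=[-0.787, -0.79, -0.038, 0, 0, 0.055, 1, -0.787, -0.79, -0.038, 0, 0, 0.055, 1, -0.787, -0.79, -0.038, 0, 0, 0.055, 1, -0.787, -0.79, -0.038, 0, 0, 0.055, 1, -0.787, -0.79, -0.038, 0, 0, 0.055, 1, -0.787, -0.79, -0.038, 0, 0, 0.055, 1, -0.787, -0.79, -0.038, 0, 0, 0.055, 1])

```text
time_s: 0.98
eef_pos: [0.311, 0.2908, 0.2406]
eef_rot: [-180.0, -0.0, 140.7]
ft_force: [-0.0, 0.6, -0.0]
opening: 0.0854
gripper_force: 0.0
```

```bash
python3 -c "
from h import *
to(.5505,-.214,.26,100.9)"
```

```text
shift [-2.0197 -0.9568 -0.0791] turn [-1.000e-04 -1.000e-04  1.106e-01] now [0.311  0.2908 0.2406] [-1.7999e+02 -4.0000e-02  1.4073e+02] t 0.975
```

drive_tool(commands=[-1, -0.474, -0.079, 0, 0, 0.055, 1, -1, -0.474, -0.079, 0, 0, 0.055, 1, -1, -0.474, -0.079, 0, 0, 0.055, 1, -1, -0.474, -0.079, 0, 0, 0.055, 1, -1, -0.474, -0.079, 0, 0, 0.055, 1, -1, -0.474, -0.079, 0, 0, 0.055, 1, -1, -0.474, -0.079, 0, 0, 0.055, 1])

```text
time_s: 1.85
eef_pos: [0.4294, 0.0419, 0.2601]
eef_rot: [-180.0, -0.1, 121.0]
ft_force: [0.1, 1.5, -0.2]
opening: 0.0854
gripper_force: 0.0
```

```bash
python3 -c "
from h import *
to(.5505,-.214,.26,100.9)"
```

```text
shift [-1.1267 -0.1128 -0.0013] turn [-0.0001 -0.0002  0.0559] now [0.4294 0.0419 0.2601] [-1.7996e+02 -8.0000e-02  1.2104e+02] t 1.85
```

drive_tool(commands=[-1, -0.1, 0, 0, 0, 0.056, 1, -1, -0.1, 0, 0, 0, 0.056, 1, -1, -0.1, 0, 0, 0, 0.056, 1, -1, -0.1, 0, 0, 0, 0.056, 1, -1, -0.1, 0, 0, 0, 0.056, 1, -1, -0.1, 0, 0, 0, 0.056, 1, -1, -0.1, 0, 0, 0, 0.056, 1])

```text
time_s: 2.72
eef_pos: [0.5367, -0.1846, 0.2606]
eef_rot: [-180.0, -0.0, 100.9]
ft_force: [-0.4, -0.3, -0.1]
opening: 0.0852
gripper_force: 0.0
```

```bash
python3 -c "
from h import *
to(.5505,-.214,.152,100.9)"
```

```text
shift [-0.1264  0.032   0.4344] turn [-0.     -0.0001  0.0001] now [ 0.5367 -0.1846  0.2606] [-1.7999e+02 -4.0000e-02  1.0093e+02] t 2.725
```

Align above, descend, then close gently.

drive_tool(commands=[-0.126, 0.032, 0.1, 0, 0, 0, 1, -0.126, 0.032, 0.1, 0, 0, 0, 1, -0.126, 0.032, 0.3, 0, 0, 0, 1, -0.126, 0.032, 0.434, 0, 0, 0, 1, -0.126, 0.032, 0.434, 0, 0, 0, 1, -0.126, 0.032, 0.434, 0, 0, 0, -1, -0.126, 0.032, 0.434, 0, 0, 0, -1, -0.126, 0.032, 0.434, 0, 0, 0, -1, -0.126, 0.032, 0.434, 0, 0, 0, -1, -0.126, 0.032, 0.434, 0, 0, 0, -1, -0.126, 0.032, 0.434, 0, 0, 0, -1, -0.126, 0.032, 0.434, 0, 0, 0, -1], squeeze=40)

```text
time_s: 4.22
eef_pos: [0.5513, -0.2167, 0.153]
eef_rot: [179.9, 0.1, 100.8]
ft_force: [0.4, 0.7, 6.1]
opening: 0.0137
gripper_force: 39.9
```

```bash
python3 -c "
from h import *
to(.5505,-.214,.21,100.9);print(arm.state()['ft_force'])"
```

```text
shift [ 0.0108 -0.0009 -0.228 ] turn [ 0.0002  0.0002 -0.0004] now [ 0.5513 -0.2167  0.153 ] [1.7992e+02 5.0000e-02 1.0076e+02] t 4.225
[0.36842973 0.68408032 6.07995035]
```

drive_tool(commands=[0, 0, -0.08, 0, 0, 0, -1, 0, 0, -0.16, 0, 0, 0, -1, 0, 0, -0.24, 0, 0, 0, -1, 0, 0, -0.32, 0, 0, 0, -1, 0, 0, -0.32, 0, 0, 0, -1, 0, 0, -0.32, 0, 0, 0, -1])

```text
time_s: 4.97
eef_pos: [0.5497, -0.2159, 0.2301]
eef_rot: [-179.9, -0.1, 100.8]
ft_force: [0.4, 0.2, -2.5]
opening: 0.0134
gripper_force: 39.3
```

Run:
```python
from h import *
to(.4162,-.2492,.12,103.5)
t=snap('top','top1');s=snap('scene')
a=cv2.resize(t[215:330,320:475,::-1],None,fx=3.5,fy=3.5,interpolation=3)
b=cv2.resize(s[170:285,160:315,::-1],None,fx=3.5,fy=3.5,interpolation=3)
cv2.imwrite('pics/c1.png',cv2.resize(np.hstack([a,b]),(800,300)))
```

```text
shift [-0.0318 -0.5484  0.4419] turn [-0.0004 -0.0003 -0.0076] now [ 0.5497 -0.2159  0.2301] [-1.7986e+02 -1.1000e-01  1.0077e+02] t 4.975
```

View pics/c1.png

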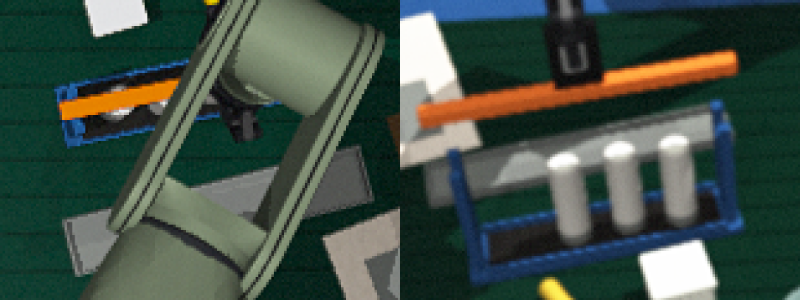

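drive_tool(commands=[-0.01, -0.18, 0, 0, 0, -0.004, -1, -0.02, -0.37, 0.05, 0, 0, -0.008, -1, -0.032, -0.548, 0.2, 0, 0, -0.008, -1, -0.032, -0.548, 0.4, 0, 0, -0.008, -1, -0.032, -0.548, 0.55, 0, 0, -0.008, -1, -0.032, -0.548, 0.64, 0, 0, -0.008, -1, -0.032, -0.548, 0.64, 0, 0, -0.008, -1, -0.032, -0.548, 0.64, 0, 0, -0.008, -1])

```text
time_s: 6.08
eef_pos: [0.4181, -0.2502, 0.0726]
eef_rot: [180.0, 0.0, 103.7]
ft_force: [0.1, 0.3, -1.7]
opening: 0.0134
gripper_force: 40.3
```

```bash
python3 -c "
from h import *
to(.4162,-.2492,.043,103.5);print(arm.state()['ft_force'])"
```

```text
shift [ 0.0058 -0.0063  0.1184] turn [0.0001 0.0001 0.0004] now [ 0.4181 -0.2502  0.0726] [1.7997e+02 5.0000e-02 1.0366e+02] t 6.075
[ 0.09055409  0.34637901 -1.68771837]
```

drive_tool(commands=[0.006, -0.006, 0.06, 0, 0, 0, -1, 0.006, -0.006, 0.1, 0, 0, 0, -1, 0.006, -0.006, 0.115, 0, 0, 0, -1, 0.006, -0.006, 0.115, 0, 0, 0, -1, 0.006, -0.006, 0.115, 0, 0, 0, -0.3, 0.006, -0.006, 0.115, 0, 0, 0, -0.3, 0.006, -0.006, 0.115, 0, 0, 0, 0, 0.006, -0.006, 0.115, 0, 0, 0, 0, 0.006, -0.006, 0.115, 0, 0, 0, 0])

```text
time_s: 7.2
eef_pos: [0.4158, -0.2488, 0.0433]
eef_rot: [180.0, 0.0, 103.6]
ft_force: [-0.2, -0.2, 0.3]
opening: 0.043
gripper_force: 0.0
```

drive_tool(commands=[0, 0, -0.15, 0, 0, 0, 0, 0, 0, -0.35, 0, 0, 0, 0, 0, 0, -0.6, 0, 0, 0, 1, 0, 0, -0.84, 0, 0, 0, 1, 0, 0, -0.84, 0, 0, 0, 1, 0, 0, -0.84, 0, 0, 0, 1])

```text
time_s: 7.95
eef_pos: [0.4155, -0.2485, 0.253]
eef_rot: [-180.0, -0.0, 103.7]
ft_force: [0.9, 0.8, -0.3]
opening: 0.0852
gripper_force: 0.0
```

Run:
```python
from h import *
to(.5505,-.214,.25,101)
t=snap('top','top2');s=snap('scene')
a=cv2.resize(t[215:330,320:475,::-1],None,fx=3.5,fy=3.5,interpolation=3)
b=cv2.resize(s[170:285,160:315,::-1],None,fx=3.5,fy=3.5,interpolation=3)
cv2.imwrite('pics/c2.png',cv2.resize(np.hstack([a,b]),(800,300)))
```

```text
shift [0.0068 0.5573 0.0119] turn [-0.     -0.      0.0074] now [ 0.4155 -0.2485  0.253 ] [-1.7999e+02 -1.0000e-02  1.0365e+02] t 7.95
```

View pics/c2.png

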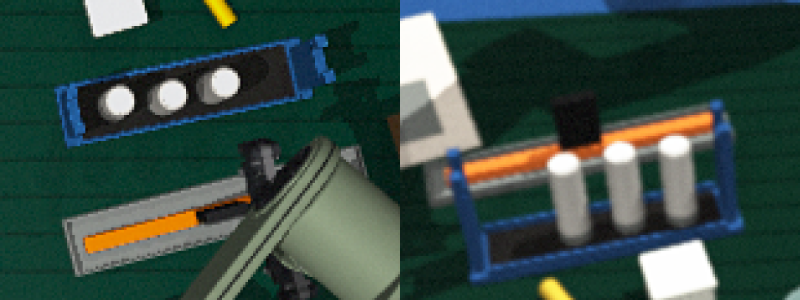

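```bash
cat >> h.py <<'E'
def stems(t):
    h=cv2.cvtColor(np.ascontiguousarray(t),cv2.COLOR_RGB2HSV);m=np.zeros(t.shape[:2],np.uint8)
    m[230:280,345:430]=((h[...,1]<60)&(h[...,2]>165))[230:280,345:430]
    n,l,st,c=cv2.connectedComponentsWithStats(m)
    for i in range(1,n):
        if st[i,4]>30:
            (u,v),r=cv2.minEnclosingCircle(np.argwhere(l==i)[:,::-1].astype(np.float32))
            print('stem',st[i],(round(u,1),round(v,1),round(r,1)),ray('top',u,v,.11).round(4))
def prof(t):
    # profile outline (top face at z=.04): white blob, convex hull long sides
    h=cv2.cvtColor(np.ascontiguousarray(t),cv2.COLOR_RGB2HSV);m=np.zeros(t.shape[:2],np.uint8)
    m[205:310,150:330]=((h[...,1]<40)&(h[...,2]>175))[205:310,150:330]
    n,l,st,c=cv2.connectedComponentsWithStats(m)
    for i in range(1,n):
        if st[i,4]>1000:
            P=np.array([ray('top',u,v,.04)[:2] for v,u in np.argwhere(l==i)],np.float32)
            (cx,cy),(w,hh),an=cv2.minAreaRect(P);b=cv2.boxPoints(((cx,cy),(w,hh),an));e=[b[1]-b[0],b[2]-b[1]];e=max(e,key=np.linalg.norm)
            if e[1]<0:e=-e
            e/=np.linalg.norm(e);yaw=np.degrees(np.arctan2(-e[0],e[1]))
            print('prof',round(cx,4),round(cy,4),'size',round(w,3),round(hh,3),'yaw',round(yaw,2))
            return np.array([cx,cy]),e
E
python3 - <<'E'
from h import *
t=cv2.imread('pics/top2.png')[:,:,::-1];stems(t)
c,e=prof(t)
s=snap('scene')
h=cv2.cvtColor(np.ascontiguousarray(t),cv2.COLOR_RGB2HSV)
for k in(-90,-30,30,90):
    p=c+e*k/1000;print(k,p.round(4),'top px of spigot tip',proj('top',[*p,.084]).round(1),'scene tip',proj('scene',[*p,.084]).round(1))
A=cv2.resize(t[220:275,180:290,::-1],None,fx=7,fy=5,interpolation=3)
B=cv2.resize(s[220:275,345:455,::-1],None,fx=7,fy=5,interpolation=3)
cv2.imwrite('pics/c3.png',np.vstack([A,B]))
E
```

```text
stem [402 241  11  11  95] (406.7, 246.2, 5.5) [ 0.5534 -0.2432  0.11  ]
stem [381 246  11  11  97] (386.4, 251.0, 5.5) [ 0.5403 -0.1867  0.11  ]
stem [361 248  11  11  99] (366.0, 253.4, 5.5) [ 0.5343 -0.13    0.11  ]
prof 0.5613 0.241 size 0.264 0.066 yaw -11.9
-90 [0.5427 0.1529] top px of spigot tip [265.1 251.7] scene tip [370.8 228.6]
-30 [0.5551 0.2116] top px of spigot tip [244.3 247.5] scene tip [393.  230.3]
30 [0.5675 0.2703] top px of spigot tip [223.6 243.2] scene tip [415.5 232. ]
90 [0.5798 0.329 ] top px of spigot tip [203. 239.] scene tip [438.2 233.7]
```

View pics/c3.png

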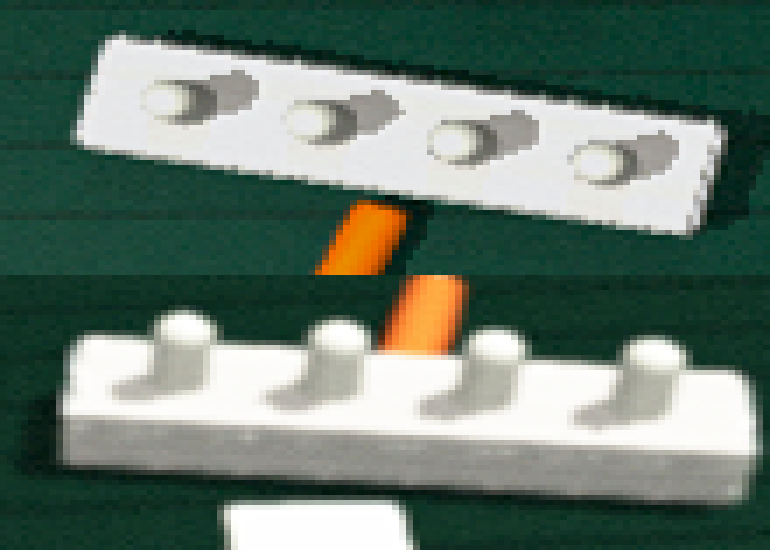

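```bash
python3 -c "
from h import *
to(.5345,-.1305,.068,100.8)"
```

```text
shift [0.3404 0.5783 0.7318] turn [-0.0004 -0.0006  0.0079] now [ 0.4147 -0.2479  0.251 ] [-179.85   -0.21  103.65] t 8.1
```

drive_tool(commands=[0.17, 0.3, 0, 0, 0, 0.004, 1, 0.34, 0.578, 0.1, 0, 0, 0.008, 1, 0.34, 0.578, 0.2, 0, 0, 0.008, 1, 0.34, 0.578, 0.3, 0, 0, 0.008, 1, 0.34, 0.578, 0.3, 0, 0, 0.008, 1, 0.34, 0.578, 0.5, 0, 0, 0.008, 1, 0.34, 0.578, 0.65, 0, 0, 0.008, 1, 0.34, 0.578, 0.73, 0, 0, 0.008, 1, 0.34, 0.578, 0.73, 0, 0, 0.008, 1, 0.34, 0.578, 0.73, 0, 0, 0.008, -1, 0.34, 0.578, 0.73, 0, 0, 0.008, -1, 0.34, 0.578, 0.73, 0, 0, 0.008, -1, 0.34, 0.578, 0.73, 0, 0, 0.008, -1, 0.34, 0.578, 0.73, 0, 0, 0.008, -1, 0.34, 0.578, 0.73, 0, 0, 0.008, -1], squeeze=70)

```text
time_s: 9.98
eef_pos: [0.537, -0.1325, 0.0723]
eef_rot: [179.9, 0.1, 100.8]
ft_force: [-0.9, -0.3, 6.0]
opening: 0.033
gripper_force: 69.0
```

drive_tool(commands=[0, 0, -0.1, 0, 0, 0, -1, 0, 0, -0.25, 0, 0, 0, -1, 0, 0, -0.45, 0, 0, 0, -1, 0, 0, -0.7, 0, 0, 0, -1, 0, 0, -0.7, 0, 0, 0, -1, 0, 0, -0.7, 0, 0, 0, -1])

```text
time_s: 10.72
eef_pos: [0.5357, -0.1318, 0.2454]
eef_rot: [-180.0, -0.0, 100.8]
ft_force: [-0.4, -0.4, -1.9]
opening: 0.0325
gripper_force: 69.5
```

Run:
```python
from h import *
prof(snap('top'))
to(.5427,.1529,.17,78.1)
```

```text
prof 0.5613 0.241 size 0.264 0.066 yaw -11.9
shift [1.1114 0.2437 0.2976] turn [-0.0005 -0.0002  0.063 ] now [ 0.535  -0.1315  0.2441] [-1.7985e+02 -1.0000e-01  1.0077e+02] t 10.775
```

drive_tool(commands=[0.2, 0.04, 0, 0, 0, 0.012, -1, 0.4, 0.08, 0, 0, 0, 0.024, -1, 0.6, 0.12, 0, 0, 0, 0.036, -1, 0.8, 0.17, 0, 0, 0, 0.05, -1, 0.95, 0.21, 0, 0, 0, 0.063, -1, 1, 0.22, 0, 0, 0, 0.063, -1, 1, 0.22, 0, 0, 0, 0.063, -1, 1, 0.22, 0, 0, 0, 0.063, -1])

```text
time_s: 11.78
eef_pos: [0.5431, 0.1226, 0.245]
eef_rot: [-179.9, 0.1, 78.0]
ft_force: [0.4, -0.6, -1.0]
opening: 0.0328
gripper_force: 69.4
```

Run:
```python
from h import *
to(.5427,.1529,.16,78.1)
```

```text
shift [ 0.1188 -0.0264  0.3398] turn [-0.0002  0.0002 -0.0002] now [0.5431 0.1226 0.245 ] [-1.7992e+02  6.0000e-02  7.8040e+01] t 11.775
```

drive_tool(commands=[0.119, -0.026, 0.1, 0, 0, 0, -1, 0.119, -0.026, 0.2, 0, 0, 0, -1, 0.119, -0.026, 0.3, 0, 0, 0, -1, 0.119, -0.026, 0.34, 0, 0, 0, -1, 0.119, -0.026, 0.34, 0, 0, 0, -1, 0.119, -0.026, 0.34, 0, 0, 0, -1])

```text
time_s: 12.52
eef_pos: [0.5443, 0.1539, 0.1621]
eef_rot: [179.9, -0.0, 78.1]
ft_force: [-0.6, 0.3, -1.2]
opening: 0.0322
gripper_force: 69.5
```

Run:
```python
from h import *
to(.5427,.1529,.107,78.1)
s=snap('scene');crop(s,350,150,450,270,5,'c4')
```

```text
shift [-0.0055 -0.0058  0.2204] turn [ 0.0004 -0.0001 -0.0001] now [0.5443 0.1539 0.1621] [ 1.7987e+02 -4.0000e-02  7.8050e+01] t 12.525
```

View pics/c4.png

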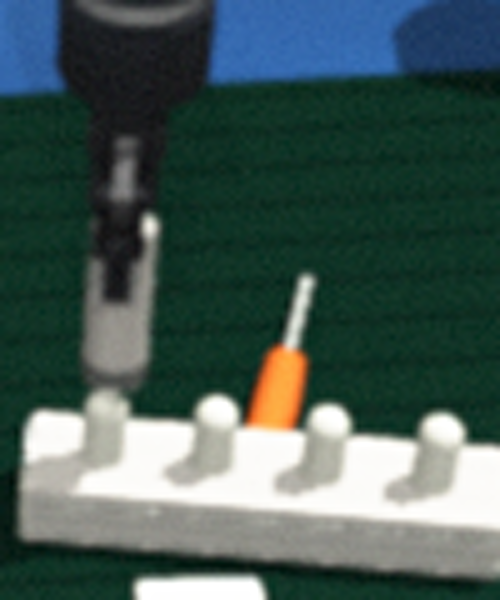

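drive_tool(commands=[-0.012, -0.006, 0, 0, 0, 0, -1, -0.012, -0.006, 0.05, 0, 0, 0, -1, -0.012, -0.006, 0.09, 0, 0, 0, -1, -0.012, -0.006, 0.13, 0, 0, 0, -1, -0.012, -0.006, 0.17, 0, 0, 0, -1, -0.012, -0.006, 0.2, 0, 0, 0, -1, -0.012, -0.006, 0.22, 0, 0, 0, -1, -0.012, -0.006, 0.22, 0, 0, 0, -1, -0.012, -0.006, 0.22, 0, 0, 0, -1])

```text
time_s: 13.7
eef_pos: [0.5404, 0.1518, 0.1052]
eef_rot: [-179.9, 0.0, 78.1]
ft_force: [3.1, -0.3, -0.4]
opening: 0.0325
gripper_force: 69.6
```

drive_tool(commands=[0, 0, 0.01, 0, 0, 0, -1, 0, 0, 0.02, 0, 0, 0, -1, 0, 0, 0.03, 0, 0, 0, -1, 0, 0, 0.04, 0, 0, 0, -1, 0, 0, 0.04, 0, 0, 0, -1])

```text
time_s: 14.32
eef_pos: [0.5409, 0.152, 0.1021]
eef_rot: [-179.9, 0.0, 78.1]
ft_force: [-12.9, -2.2, 33.5]
opening: 0.0327
gripper_force: 73.5
```

drive_tool(commands=[0, 0, -0.03, 0, 0, 0, -1, 0, 0, -0.035, 0, 0, 0, -0.5, 0, 0, -0.035, 0, 0, 0, 0.5, 0, 0, -0.035, 0, 0, 0, 1, 0, 0, -0.035, 0, 0, 0, 1, 0, 0, -0.035, 0, 0, 0, 1, 0, 0, -0.25, 0, 0, 0, 1, 0, 0, -0.45, 0, 0, 0, 1, 0, 0, -0.6, 0, 0, 0, 1, 0, 0, -0.6, 0, 0, 0, 1, 0, 0, -0.6, 0, 0, 0, 1])

```text
time_s: 15.7
eef_pos: [0.5406, 0.1516, 0.2451]
eef_rot: [-179.9, 0.0, 78.1]
ft_force: [-1.0, -0.0, -0.3]
opening: 0.0855
gripper_force: 0.0
```

Run:
```python
from h import *
s=snap('scene');crop(s,350,150,450,270,5,'c5')
to(.5417,-.1867,.068,100.8)
```

```text
shift [-1.3217  0.2876  0.705 ] turn [-0.0005  0.0001 -0.0631] now [0.5401 0.1515 0.2441] [-1.7983e+02  6.0000e-02  7.8090e+01] t 15.75
```

View pics/c5.png

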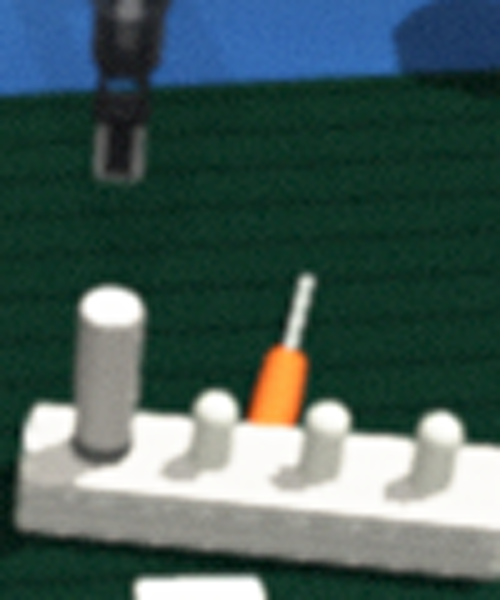

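drive_tool(commands=[-0.25, 0.05, 0, 0, 0, -0.012, 1, -0.5, 0.11, 0, 0, 0, -0.03, 1, -0.75, 0.16, 0, 0, 0, -0.05, 1, -1, 0.22, 0, 0, 0, -0.063, 1, -1, 0.22, 0, 0, 0, -0.063, 1, -1, 0.22, 0, 0, 0, -0.063, 1, -1, 0.22, 0, 0, 0, -0.063, 1])

```text
time_s: 16.62
eef_pos: [0.543, -0.1026, 0.2449]
eef_rot: [-179.9, -0.1, 100.9]
ft_force: [-0.1, -0.1, 0.7]
opening: 0.0854
gripper_force: 0.0
```

Run:
```python
from h import *
to(.5417,-.1867,.068,100.8)
```

```text
shift [-0.3302 -0.0673  0.7071] turn [-0.0002 -0.0002  0.0002] now [ 0.543  -0.1026  0.2449] [-1.7992e+02 -8.0000e-02  1.0086e+02] t 16.625
```

drive_tool(commands=[-0.2, -0.04, 0.05, 0, 0, 0, 1, -0.33, -0.067, 0.15, 0, 0, 0, 1, -0.33, -0.067, 0.3, 0, 0, 0, 1, -0.33, -0.067, 0.3, 0, 0, 0, 1, -0.33, -0.067, 0.5, 0, 0, 0, 1, -0.33, -0.067, 0.63, 0, 0, 0, 1, -0.33, -0.067, 0.705, 0, 0, 0, 1, -0.33, -0.067, 0.705, 0, 0, 0, 1, -0.33, -0.067, 0.705, 0, 0, 0, -1, -0.33, -0.067, 0.705, 0, 0, 0, -1, -0.33, -0.067, 0.705, 0, 0, 0, -1, -0.33, -0.067, 0.705, 0, 0, 0, -1, -0.33, -0.067, 0.705, 0, 0, 0, -1, -0.33, -0.067, 0.705, 0, 0, 0, -1])

```text
time_s: 18.38
eef_pos: [0.5431, -0.189, 0.0709]
eef_rot: [179.9, 0.1, 100.8]
ft_force: [-1.3, 0.5, 5.0]
opening: 0.0325
gripper_force: 68.9
```

drive_tool(commands=[0, 0, -0.1, 0, 0, 0, -1, 0, 0, -0.25, 0, 0, 0, -1, 0, 0, -0.45, 0, 0, 0, -1, 0, 0, -0.7, 0, 0, 0, -1, 0, 0, -0.7, 0, 0, 0, -1, 0, 0, -0.7, 0, 0, 0, -1])

```text
time_s: 19.12
eef_pos: [0.5418, -0.1883, 0.244]
eef_rot: [-180.0, -0.0, 100.8]
ft_force: [-0.6, 0.9, -1.4]
opening: 0.0327
gripper_force: 69.5
```

Run:
```python
from h import *
c,e=prof(snap('top'))
p=c-e*.03;print(p);to(*p,.162,78.1)
```

```text
prof 0.558 0.2409 size 0.264 0.066 yaw -13.57
[0.55095401 0.21177642]
shift [1.5627 0.338  0.3251] turn [-0.0005 -0.0003  0.063 ] now [ 0.5412 -0.1879  0.2426] [-1.7984e+02 -1.2000e-01  1.0077e+02] t 19.175
```

drive_tool(commands=[0.2, 0.04, 0, 0, 0, 0.012, -1, 0.4, 0.08, 0, 0, 0, 0.024, -1, 0.6, 0.12, 0, 0, 0, 0.036, -1, 0.8, 0.17, 0, 0, 0, 0.05, -1, 0.95, 0.21, 0, 0, 0, 0.067, -1, 1, 0.22, 0, 0, 0, 0.067, -1, 1, 0.22, 0, 0, 0, 0.067, -1])

```text
time_s: 20.05
eef_pos: [0.5486, 0.0676, 0.2427]
eef_rot: [-179.8, 0.1, 76.8]
ft_force: [0.2, -0.2, -0.9]
opening: 0.0326
gripper_force: 69.3
```

Run:
```python
from h import *
to(.551,.2118,.16,76.4)
```

```text
shift [ 0.564  -0.1216  0.3305] turn [-0.0005  0.0002  0.0011] now [0.5486 0.0676 0.2427] [-1.7982e+02  7.0000e-02  7.6780e+01] t 20.05
```

drive_tool(commands=[0.2, -0.04, 0, 0, 0, 0, -1, 0.4, -0.08, 0, 0, 0, 0, -1, 0.564, -0.122, 0, 0, 0, 0.001, -1, 0.564, -0.122, 0.15, 0, 0, 0.001, -1, 0.564, -0.122, 0.25, 0, 0, 0.001, -1, 0.564, -0.122, 0.32, 0, 0, 0.001, -1, 0.564, -0.122, 0.32, 0, 0, 0.001, -1, 0.564, -0.122, 0.32, 0, 0, 0.001, -1])

```text
time_s: 21.05
eef_pos: [0.5536, 0.2111, 0.1656]
eef_rot: [179.9, -0.0, 76.2]
ft_force: [-0.2, -0.3, -1.7]
opening: 0.033
gripper_force: 69.5
```

Run:
```python
from h import *
to(.551,.2118,.106,76.4)
s=snap('scene');crop(s,350,150,450,270,5,'c6')
```

```text
shift [-1.000e-04 -1.110e-02  2.385e-01] turn [ 0.0003 -0.0001 -0.0004] now [0.5536 0.2111 0.1656] [ 1.799e+02 -4.000e-02  7.625e+01] t 21.05
```

View pics/c6.png

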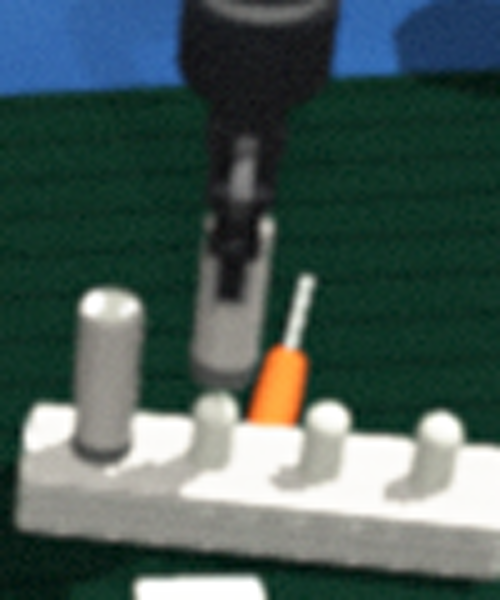

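drive_tool(commands=[-0.008, -0.005, 0, 0, 0, 0, -1, -0.008, -0.005, 0, 0, 0, 0, -1, -0.008, -0.005, 0, 0, 0, 0, -1, -0.008, -0.005, 0.02, 0, 0, 0, -1, -0.008, -0.005, 0.02, 0, 0, 0, -1, -0.008, -0.005, 0.02, 0, 0, 0, -1])

```text
time_s: 21.85
eef_pos: [0.5507, 0.21, 0.1593]
eef_rot: [-180.0, 0.0, 76.3]
ft_force: [-1.0, 0.2, -1.2]
opening: 0.0324
gripper_force: 69.5
```

Run:
```python
from h import *
to(.551,.2098,.106,76.4)
```

```text
shift [-0.0004  0.0015  0.2131] turn [-0.0001  0.     -0.0003] now [0.5507 0.21   0.1593] [-1.7998e+02  1.0000e-02  7.6290e+01] t 21.85
```

drive_tool(commands=[0, 0.006, 0.04, 0, 0, 0, -1, 0, 0.006, 0.08, 0, 0, 0, -1, 0, 0.006, 0.12, 0, 0, 0, -1, 0, 0.006, 0.16, 0, 0, 0, -1, 0, 0.006, 0.19, 0, 0, 0, -1, 0, 0.006, 0.213, 0, 0, 0, -1, 0, 0.006, 0.213, 0, 0, 0, -1, 0, 0.006, 0.213, 0, 0, 0, -1])

```text
time_s: 22.85
eef_pos: [0.5524, 0.2097, 0.1063]
eef_rot: [180.0, -0.0, 76.3]
ft_force: [1.1, 1.0, -1.9]
opening: 0.0324
gripper_force: 69.5
```

Small lateral force; press.

drive_tool(commands=[0, 0, 0.012, 0, 0, 0, -1, 0, 0, 0.024, 0, 0, 0, -1, 0, 0, 0.036, 0, 0, 0, -1, 0, 0, 0.046, 0, 0, 0, -1, 0, 0, 0.046, 0, 0, 0, -1])

```text
time_s: 23.48
eef_pos: [0.5528, 0.2101, 0.1009]
eef_rot: [180.0, -0.0, 76.3]
ft_force: [-11.2, -2.7, 26.7]
opening: 0.0327
gripper_force: 72.6
```

drive_tool(commands=[0, 0, -0.025, 0, 0, 0, -1, 0, 0, -0.03, 0, 0, 0, -0.5, 0, 0, -0.03, 0, 0, 0, 0.5, 0, 0, -0.03, 0, 0, 0, 1, 0, 0, -0.03, 0, 0, 0, 1, 0, 0, -0.03, 0, 0, 0, 1, 0, 0, -0.25, 0, 0, 0, 1, 0, 0, -0.45, 0, 0, 0, 1, 0, 0, -0.6, 0, 0, 0, 1, 0, 0, -0.6, 0, 0, 0, 1, 0, 0, -0.6, 0, 0, 0, 1])

```text
time_s: 24.85
eef_pos: [0.5517, 0.2095, 0.2439]
eef_rot: [-179.9, 0.0, 76.3]
ft_force: [-0.3, 0.0, 0.6]
opening: 0.0854
gripper_force: 0.0
```

Run:
```python
from h import *
stems(snap('top'));to(.5543,-.2432,.068,100.8)
```

```text
stem [402 241  11  11  95] (406.7, 246.2, 5.5) [ 0.5534 -0.2432  0.11  ]
shift [-1.7548  0.4431  0.7009] turn [-0.0005  0.0001 -0.0681] now [0.5512 0.2094 0.2429] [-1.7983e+02  8.0000e-02  7.6290e+01] t 24.9
```

drive_tool(commands=[-0.25, 0.06, 0, 0, 0, -0.012, 1, -0.5, 0.12, 0, 0, 0, -0.03, 1, -0.75, 0.18, 0, 0, 0, -0.05, 1, -1, 0.25, 0, 0, 0, -0.068, 1, -1, 0.25, 0, 0, 0, -0.068, 1, -1, 0.25, 0, 0, 0, -0.068, 1, -1, 0.25, 0, 0, 0, -0.068, 1])

```text
time_s: 25.78
eef_pos: [0.5533, -0.0465, 0.2439]
eef_rot: [-179.9, -0.1, 100.9]
ft_force: [0.8, -0.7, -0.1]
opening: 0.0854
gripper_force: 0.0
```

Run:
```python
from h import *
to(.5543,-.2432,.068,100.8)
```

```text
shift [-0.7742 -0.1432  0.7027] turn [-0.0002 -0.0002  0.0001] now [ 0.5533 -0.0465  0.2439] [-1.7992e+02 -7.0000e-02  1.0085e+02] t 25.775
```

drive_tool(commands=[-0.25, -0.05, 0, 0, 0, 0, 1, -0.5, -0.1, 0.05, 0, 0, 0, 1, -0.774, -0.143, 0.15, 0, 0, 0, 1, -0.774, -0.143, 0.3, 0, 0, 0, 1, -0.774, -0.143, 0.3, 0, 0, 0, 1, -0.774, -0.143, 0.5, 0, 0, 0, 1, -0.774, -0.143, 0.63, 0, 0, 0, 1, -0.774, -0.143, 0.7, 0, 0, 0, 1, -0.774, -0.143, 0.7, 0, 0, 0, 1, -0.774, -0.143, 0.7, 0, 0, 0, -1, -0.774, -0.143, 0.7, 0, 0, 0, -1, -0.774, -0.143, 0.7, 0, 0, 0, -1, -0.774, -0.143, 0.7, 0, 0, 0, -1, -0.774, -0.143, 0.7, 0, 0, 0, -1, -0.774, -0.143, 0.7, 0, 0, 0, -1])

```text
time_s: 27.65
eef_pos: [0.5555, -0.2455, 0.0713]
eef_rot: [179.9, 0.1, 100.8]
ft_force: [-0.5, 0.3, 6.0]
opening: 0.0324
gripper_force: 69.0
```

drive_tool(commands=[0, 0, -0.1, 0, 0, 0, -1, 0, 0, -0.25, 0, 0, 0, -1, 0, 0, -0.45, 0, 0, 0, -1, 0, 0, -0.7, 0, 0, 0, -1, 0, 0, -0.7, 0, 0, 0, -1, 0, 0, -0.7, 0, 0, 0, -1])

```text
time_s: 28.4
eef_pos: [0.5544, -0.2447, 0.2443]
eef_rot: [-180.0, -0.0, 100.8]
ft_force: [-0.4, 0.1, -1.4]
opening: 0.0326
gripper_force: 69.4
```

Run:
```python
from h import *
c,e=prof(snap('top','top3'))
p=c+e*.03;print(p);to(*p,.162,76.4)
```

```text
prof 0.5565 0.2404 size 0.264 0.066 yaw -13.67
[0.5636188  0.26955932]
shift [2.0109 0.4236 0.327 ] turn [-0.0005 -0.0003  0.0677] now [ 0.5537 -0.2442  0.2428] [-1.7985e+02 -1.4000e-01  1.0076e+02] t 28.45
```

drive_tool(commands=[0.2, 0.04, 0, 0, 0, 0.012, -1, 0.4, 0.08, 0, 0, 0, 0.024, -1, 0.6, 0.12, 0, 0, 0, 0.036, -1, 0.8, 0.17, 0, 0, 0, 0.05, -1, 1, 0.21, 0, 0, 0, 0.068, -1, 1, 0.21, 0, 0, 0, 0.068, -1, 1, 0.21, 0, 0, 0, 0.068, -1])

```text
time_s: 29.32
eef_pos: [0.5586, 0.0105, 0.2427]
eef_rot: [-179.8, 0.1, 76.4]
ft_force: [1.2, 0.4, -0.0]
opening: 0.0327
gripper_force: 69.4
```

Run:
```python
from h import *
to(.565,.268,.16,76.4)
```

```text
shift [ 1.0074 -0.2166  0.3304] turn [-0.0006  0.0002 -0.0001] now [0.5586 0.0105 0.2427] [-1.7979e+02  6.0000e-02  7.6360e+01] t 29.325
```

drive_tool(commands=[0.2, -0.04, 0, 0, 0, 0, -1, 0.4, -0.08, 0, 0, 0, 0, -1, 0.6, -0.13, 0, 0, 0, 0, -1, 0.8, -0.17, 0, 0, 0, 0, -1, 1, -0.217, 0, 0, 0, 0, -1, 1, -0.217, 0.15, 0, 0, 0, -1, 1, -0.217, 0.25, 0, 0, 0, -1, 1, -0.217, 0.32, 0, 0, 0, -1, 1, -0.217, 0.32, 0, 0, 0, -1, 1, -0.217, 0.32, 0, 0, 0, -1, 1, -0.217, 0.32, 0, 0, 0, -1])

```text
time_s: 30.7
eef_pos: [0.5674, 0.2664, 0.1666]
eef_rot: [179.8, -0.1, 76.3]
ft_force: [-0.1, -0.2, -1.0]
opening: 0.0326
gripper_force: 69.4
```

Run:
```python
from h import *
s=snap('scene');crop(s,350,150,450,270,5,'c7')
to(.565,.268,.106,76.4)
```

```text
shift [ 0.0038 -0.0106  0.2415] turn [ 0.0004 -0.0002 -0.0003] now [0.5672 0.2664 0.1664] [ 1.7986e+02 -8.0000e-02  7.6280e+01] t 30.75
```

View pics/c7.png

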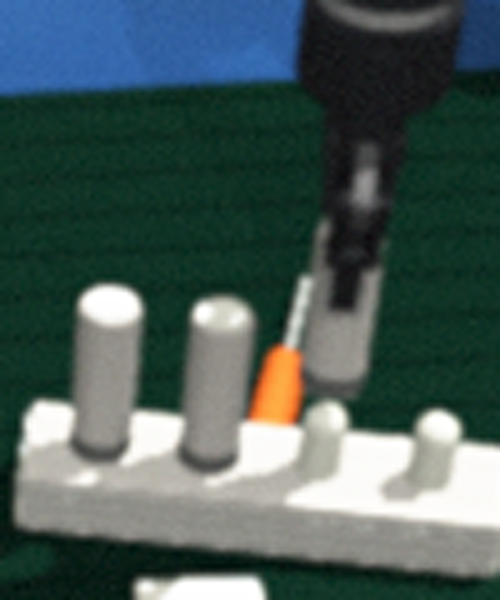

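drive_tool(commands=[-0.006, -0.005, 0, 0, 0, 0, -1, -0.006, -0.005, 0, 0, 0, 0, -1, -0.006, -0.005, 0, 0, 0, 0, -1, -0.006, -0.005, 0.02, 0, 0, 0, -1, -0.006, -0.005, 0.02, 0, 0, 0, -1, -0.006, -0.005, 0.02, 0, 0, 0, -1])

```text
time_s: 31.5
eef_pos: [0.5645, 0.2651, 0.1595]
eef_rot: [-180.0, 0.0, 76.3]
ft_force: [-0.4, 0.2, -0.1]
opening: 0.0328
gripper_force: 69.4
```

Run:
```python
from h import *
to(.565,.266,.106,76.4)
```

```text
shift [0.004  0.0011 0.2141] turn [-0.0001  0.     -0.0003] now [0.5645 0.2651 0.1595] [-1.7998e+02  1.0000e-02  7.6290e+01] t 31.5
```

drive_tool(commands=[0.004, 0.002, 0.04, 0, 0, 0, -1, 0.004, 0.002, 0.08, 0, 0, 0, -1, 0.004, 0.002, 0.12, 0, 0, 0, -1, 0.004, 0.002, 0.16, 0, 0, 0, -1, 0.004, 0.002, 0.19, 0, 0, 0, -1, 0.004, 0.002, 0.214, 0, 0, 0, -1, 0.004, 0.002, 0.214, 0, 0, 0, -1, 0.004, 0.002, 0.214, 0, 0, 0, -1])

```text
time_s: 32.5
eef_pos: [0.565, 0.2669, 0.1056]
eef_rot: [-180.0, -0.1, 76.3]
ft_force: [0.0, 4.8, -2.9]
opening: 0.0325
gripper_force: 69.5
```

drive_tool(commands=[0.004, 0, 0.012, 0, 0, 0, -1, 0.004, 0, 0.024, 0, 0, 0, -1, 0.004, 0, 0.036, 0, 0, 0, -1, 0.004, 0, 0.046, 0, 0, 0, -1, 0.004, 0, 0.046, 0, 0, 0, -1])

```text
time_s: 33.12
eef_pos: [0.5655, 0.2676, 0.1012]
eef_rot: [-180.0, -0.0, 76.3]
ft_force: [-14.1, 0.3, 29.6]
opening: 0.0327
gripper_force: 72.6
```

drive_tool(commands=[0, 0, -0.025, 0, 0, 0, -1, 0, 0, -0.03, 0, 0, 0, -0.5, 0, 0, -0.03, 0, 0, 0, 0.5, 0, 0, -0.03, 0, 0, 0, 1, 0, 0, -0.03, 0, 0, 0, 1, 0, 0, -0.03, 0, 0, 0, 1, 0, 0, -0.25, 0, 0, 0, 1, 0, 0, -0.45, 0, 0, 0, 1, 0, 0, -0.6, 0, 0, 0, 1, 0, 0, -0.6, 0, 0, 0, 1, 0, 0, -0.6, 0, 0, 0, 1])

```text
time_s: 34.5
eef_pos: [0.565, 0.2668, 0.2439]
eef_rot: [-179.9, 0.0, 76.3]
ft_force: [-0.3, -0.4, -1.0]
opening: 0.0854
gripper_force: 0.0
```

Run:
```python
from h import *
s=snap('scene');crop(s,350,190,450,270,8,'c8')
to(.4158,-.2488,.25,103.6)
```

```text
shift [-2.1438 -0.0894 -0.0246] turn [-0.0005  0.0002 -0.0759] now [0.5645 0.2666 0.2428] [-1.7984e+02  1.0000e-01  7.6290e+01] t 34.55
```

View pics/c8.png

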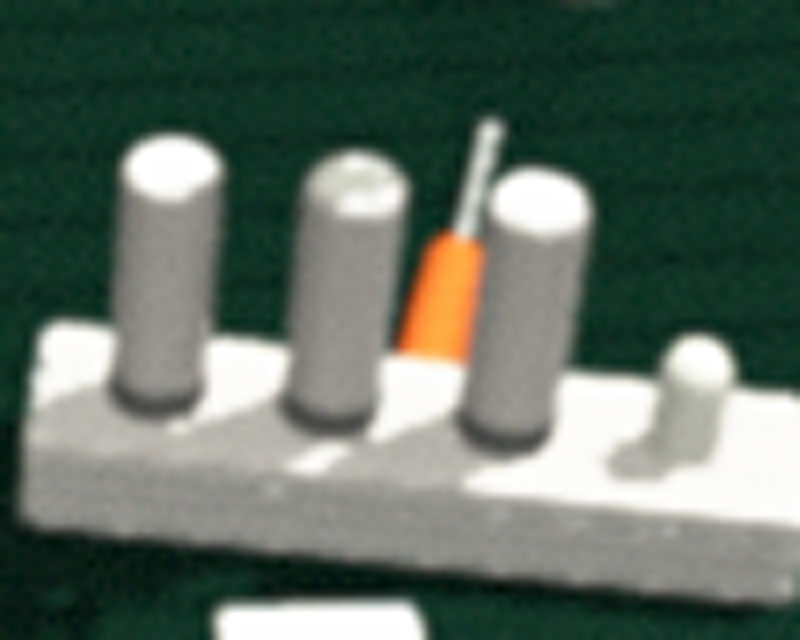

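drive_tool(commands=[-0.25, -0.01, 0, 0, 0, -0.01, 1, -0.5, -0.02, 0, 0, 0, -0.025, 1, -0.75, -0.03, 0, 0, 0, -0.038, 1, -1, -0.04, 0, 0, 0, -0.05, 1, -1, -0.04, 0, 0, 0, -0.05, 1, -1, -0.04, 0, 0, 0, -0.05, 1])

```text
time_s: 35.3
eef_pos: [0.496, 0.0266, 0.2434]
eef_rot: [-179.9, -0.1, 94.2]
ft_force: [0.4, 0.8, 0.3]
opening: 0.0855
gripper_force: 0.0
```

Run:
```python
from h import *
to(.4158,-.2488,.25,103.6)
```

```text
shift [-1.0751 -0.4009 -0.0267] turn [-0.0004 -0.0002 -0.0261] now [0.496  0.0266 0.2434] [-1.7987e+02 -7.0000e-02  9.4210e+01] t 35.3
```

drive_tool(commands=[-0.25, -0.1, 0, 0, 0, -0.01, 1, -0.5, -0.2, 0, 0, 0, -0.02, 1, -0.75, -0.3, 0, 0, 0, -0.026, 1, -1, -0.4, 0, 0, 0, -0.026, 1, -1, -0.4, 0, 0, 0, -0.026, 1, -1, -0.4, 0, 0, 0, -0.026, 1])

```text
time_s: 36.05
eef_pos: [0.416, -0.2302, 0.2441]
eef_rot: [-180.0, -0.1, 103.6]
ft_force: [0.5, 1.2, 0.2]
opening: 0.0855
gripper_force: 0.0
```

Run:
```python
from h import *
t=snap('top');h=cv2.cvtColor(t,cv2.COLOR_RGB2HSV)
m=np.zeros(t.shape[:2],bool);m[265:330,335:470]=((h[...,0]<18)&(h[...,1]>170)&(h[...,2]>100))[265:330,335:470]
P=np.argwhere(m)[:,::-1].astype(np.float32);print(len(P));a,b=P[P[:,0].argmin()],P[P[:,0].argmax()];print(ray('top',*a,.019),ray('top',*b,.019),ray('top',*P.mean(0),.019))
to(.4158,-.2488,.0435,103.6)
```

```text
240
[ 0.38560121 -0.09493166  0.019     ] [ 0.45624447 -0.39552336  0.019     ] [ 0.40120211 -0.18739102  0.019     ]
shift [-0.0772 -0.02    0.8023] turn [-0.     -0.0003  0.0003] now [ 0.4162 -0.2292  0.2441] [-1.7999e+02 -1.0000e-01  1.0370e+02] t 36.1
```

drive_tool(commands=[-0.077, -0.02, 0.1, 0, 0, 0, 1, -0.077, -0.02, 0.3, 0, 0, 0, 1, -0.077, -0.02, 0.5, 0, 0, 0, 0.4, -0.077, -0.02, 0.7, 0, 0, 0, 0.4, -0.077, -0.02, 0.8, 0, 0, 0, 0.4, -0.077, -0.02, 0.8, 0, 0, 0, 0.4, -0.077, -0.02, 0.8, 0, 0, 0, -1, -0.077, -0.02, 0.8, 0, 0, 0, -1, -0.077, -0.02, 0.8, 0, 0, 0, -1, -0.077, -0.02, 0.8, 0, 0, 0, -1, -0.077, -0.02, 0.8, 0, 0, 0, -1], squeeze=40)

```text
time_s: 37.48
eef_pos: [0.4165, -0.251, 0.0464]
eef_rot: [179.9, 0.1, 103.6]
ft_force: [0.2, 0.8, 6.3]
opening: 0.0135
gripper_force: 40.4
```

drive_tool(commands=[0, 0, -0.1, 0, 0, 0, -1, 0, 0, -0.25, 0, 0, 0, -1, 0, 0, -0.45, 0, 0, 0, -1, 0, 0, -0.65, 0, 0, 0, -1, 0, 0, -0.76, 0, 0, 0, -1, 0, 0, -0.76, 0, 0, 0, -1, 0, 0, -0.76, 0, 0, 0, -1])

```text
time_s: 38.35
eef_pos: [0.4142, -0.2494, 0.2329]
eef_rot: [-179.9, -0.2, 103.6]
ft_force: [0.3, -0.2, -3.2]
opening: 0.0137
gripper_force: 39.5
```

Run:
```python
from h import *
print(arm.state()['opening']);to(.5508,-.2163,.19,100.8)
```

```text
0.013721700391280891
shift [-4.000e-04  5.624e-01  1.706e-01] turn [-0.0003 -0.0004  0.0079] now [ 0.4142 -0.2494  0.2329] [-1.7989e+02 -1.6000e-01  1.0363e+02] t 38.35
```

drive_tool(commands=[0, 0.18, 0, 0, 0, 0.004, -1, 0, 0.37, 0, 0, 0, 0.008, -1, -0.006, 0.562, 0, 0, 0, 0.008, -1, -0.006, 0.562, 0.08, 0, 0, 0.008, -1, -0.006, 0.562, 0.16, 0, 0, 0.008, -1, -0.006, 0.562, 0.16, 0, 0, 0.008, -1, -0.006, 0.562, 0.16, 0, 0, 0.008, -1, -0.006, 0.562, 0.16, 0, 0, 0.008, -1])

```text
time_s: 39.35
eef_pos: [0.5525, -0.2189, 0.1956]
eef_rot: [179.9, 0.1, 100.8]
ft_force: [0.2, 0.1, -2.2]
opening: 0.0136
gripper_force: 40.5
```

Run:
```python
from h import *
to(.5508,-.2175,.1565,100.8)
s=snap('scene');crop(s,160,180,300,285,5,'c9')
```

```text
shift [ 0.007  -0.006   0.1564] turn [ 0.0002  0.0002 -0.0001] now [ 0.5525 -0.2189  0.1956] [1.7993e+02 6.0000e-02 1.0075e+02] t 39.35
```

View pics/c9.png

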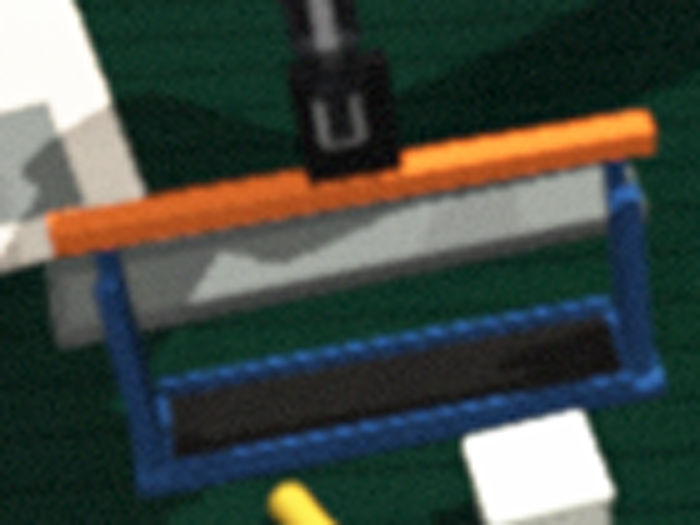

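drive_tool(commands=[0.007, -0.004, 0.03, 0, 0, 0, -1, 0.007, -0.004, 0.06, 0, 0, 0, -1, 0.007, -0.004, 0.09, 0, 0, 0, -1, 0.007, -0.004, 0.12, 0, 0, 0, -1, 0.007, -0.004, 0.145, 0, 0, 0, -1, 0.007, -0.004, 0.155, 0, 0, 0, -1, 0.007, -0.004, 0.155, 0, 0, 0, -1, 0.007, -0.004, 0.155, 0, 0, 0, -1])

```text
time_s: 40.4
eef_pos: [0.5512, -0.2172, 0.1565]
eef_rot: [180.0, 0.0, 100.8]
ft_force: [-0.7, 1.1, 1.2]
opening: 0.0136
gripper_force: 40.9
```

Seated at the expected height with contact. Release and rise.

drive_tool(commands=[0, 0, 0, 0, 0, 0, -0.4, 0, 0, 0, 0, 0, 0, 0, 0, 0, 0, 0, 0, 0, 0.3, 0, 0, 0, 0, 0, 0, 0.3, 0, 0, -0.15, 0, 0, 0, 0.3, 0, 0, -0.3, 0, 0, 0, 0.3, 0, 0, -0.5, 0, 0, 0, 0.3, 0, 0, -0.6, 0, 0, 0, 0.3, 0, 0, -0.6, 0, 0, 0, 0.3, 0, 0, -0.6, 0, 0, 0, 0.3])

```text
time_s: 41.65
eef_pos: [0.5501, -0.2166, 0.3042]
eef_rot: [-179.9, -0.1, 100.8]
ft_force: [0.1, 0.1, 0.1]
opening: 0.0555
gripper_force: 0.0
```

Run:
```python
from h import *
s=snap('scene');crop(s,160,170,460,290,2.6,'c10')
prof(snap('top'))
```

```text
prof 0.5565 0.239 size 0.264 0.066 yaw -13.77
```

View pics/c10.png

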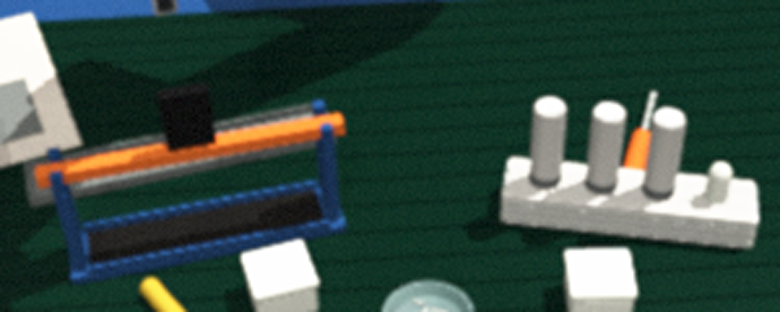

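The picture shows the bar lying in both brackets, with its ends at about (40,175) and (343,124). The three stems stand upright at about (548,140), (607,145) and (665,150).

```bash
python3 -c "
from station import arm
print(arm.hand_in())"
```

```text
the job is handed in; nothing more can be done
None
```

I handed the job in at about 42 s. The bar went into the tray, the three stems present were pressed home on spigots 1–3 with 27–33 N each, and the bar is back in both brackets. The last pictures and tool heights agree with this, but the hand-in gave no verdict.

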